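# Roll a chromatography column into the vee and clamp it

## Task

Pick the steel column out of its rest, lay it in the dip at the front of the clamping fixture's two loading rails and let go of it. With shut fingertips low behind it, the tool leaning in under the clamp bridge, roll it up the rails (never lifting it over) until it drops into the vee, and draw back so that it centres itself. Then push the clamp knob down until the pad is firmly on the column, leaving the bottles and the vial where they stand.

Things in the scene. Friction and masses are not known exactly. Their poses are not given: they have to be found in the camera images.
- column: Steel cylinder: barrel 25 mm in diameter and 96 mm long, narrower end fittings (18 then 10 mm in diameter) bring it to 124 mm overall; about 0.3 kg. Origin at its middle, its y axis along the cylinder, x and z turn as it rolls. Pushed from behind below its axis it rolls easily; pushed above its axis it jams and slides. It starts lying in the rest, its axis 37.7 mm above the worktop.
- rest: Fixed low grey plastic rest, 70 x 100 mm, with a base plate 8 mm thick and two notched supports (top at z = 36 mm) at y = -34 and +34 mm, each 10 mm wide. Origin under its centre; the column in it lies along its y axis with its middle within 6 mm of above the origin. The middle of the column is free for fingers between the supports (58 mm gap).
- fixture: Fixed clamping fixture on a dark base plate 6 mm thick, x -150 to 55 mm, y -95 to 95 mm. Origin on the worktop under the vee line, which runs along y at x = 0; +x points from the loading side (robot's right) to the vee; z up. Two aluminium rails 10 mm wide at y = -30 and 30 mm carry dip, ramp and vee; the gap between them (50 mm) is open down to the base plate: fingertips fit behind the column.
- dip (a point): Where the column's axis lies when it rests in the dip at the front of the rails (fixture x = -94.5, z = 45.6 mm). Rail tops: front stop falling at 40 deg from x = -110, z = 42.7 to the dip's corner at x = -98, z = 32.7, then a straight 5 deg rise to the crest at x = -14, z = 40.
- vee_seat (a point): Where the column's axis lies when seated and centred in the vee (fixture x = 0, z = 43.7 mm). The vee is 90 deg, its bottom at z = 26 mm, its near edge the crest (x = -14, z = 40), its far flank ends at x = 22, z = 48. Rolling over the crest the column's axis is 52.5 mm high; past it, it drops in by itself.
- bridge_edge (a point): Middle of the lower front edge of the clamp bridge's crossbar (fixture x = -36, z = 88 mm). The crossbar spans x = -36 to 24, z = 88 to 104 mm over the vee, between two uprights whose inner faces are at y = -78 and 78 mm.
- clamp_plunger (a joint): Downward travel of the clamp plunger in m, 0 (fully up) to 0.030 (fully down); it starts at 0 to 0.005. It slides stiffly (about 8 N) and stays where it is left. Its pad (20 mm in diameter) has its underside 78 mm above the worktop minus the travel, so on a seated column it stops at about 0.0218.
- clamp_knob_top (a point): Centre of the flat top of the clamp plunger's black round knob (44 mm in diameter, 14 mm thick), above the middle of the vee; 160 mm above the worktop when fully up, moving down with the travel.
- sample_bottle1: Bystander: white sample bottle, 38 mm in diameter, 75 mm tall, left of the fixture; origin under its centre.
- sample_bottle2: Bystander: white sample bottle with an orange cap, 38 mm in diameter, 75 mm tall, left of the fixture; origin under its centre.
- vial: Bystander: small brown vial with a black cap, 22 mm in diameter, 44 mm tall, near the front edge of the worktop; origin under its centre.

How it is judged:
By the outcome, as a careful person would: the job done as asked, in the order asked, and still so for the second after the job is handed in, with the robot touching nothing.
It also fails if it takes over 59 s, if anything falls off the work surface, if the arm or the gripper's body presses on something with over 40 N, if the wrist force passes 120 N, or if a joint passes its speed limit or range.

## Robot

A 6-joint arm with a two-finger parallel gripper is mounted at the origin on a cart in front of the work surface, level with it; the furniture and walls round the work are solid. World frame = base frame: x ahead of the robot, y to its left, z up, the work surface at z = 0. Lengths are in m, angles in degrees, forces in N, time in s.
With the tool pointing down it reaches from about 0.25 to 0.725 m from the base axis. Payload 9.7 kg.
Tool frame: the origin (TCP) lies midway between the tips of the shut fingers; the grasp point (between the pads) lies 19 mm behind it (bot.pinch_z is the distance from the TCP to the grasp point, in m); z points along the fingers, y is the line along which they close (so a half turn about z gives the same grasp; the last joint's range is limited). The gripper opens to 85 mm and grips with 20 to 120 N. Pads are 22 mm wide; open, the fingers measure 114 mm over their backs; the gripper's body (76 mm by 85 mm) begins 54 mm behind the grasp point. The pads swing forward as they close: fully open they stand 13 mm farther back than shut.
Start: joints at [-73.797, 4.979, 10.078, 95.1, 0, 90], TCP at [0.153, -0.528, 0.231] pointing down, gripper open.
Joint ranges: [-179.16, 179.16], [-48.56, 103.87], [-65.8, 70.77], [-126.05, 130.52], [-82.76, 87.17], [-180, 180]. Speed limits (degrees/s): [127.2, 127.2, 147.25, 180, 180, 180].

## Interface

Orientations are given as [roll, pitch, yaw] about the fixed x, y, z axes, in that order (R = Rz(yaw) Ry(pitch) Rx(roll)).
In Python, from workcell import sensors, camera, ticket, bot gives the robot as it stands.
- The arm moves only by the shell command python3 -m handwheel 'ROWS' [FORCE]. ROWS is a JSON object of lists of equal length, an entry for each row: "gripper": the opening, from -1 (shut) to 1 (fully open); "slide": the shift along the tool's x, y, z in mm, a list of three; "yaw": the turn about the tool's z in rad. A call has 1 to 8 rows; each row shifts and turns the commanded pose from where the row before left it, along the tool's axes as they then stand; what a row does not reach is not made up. A row lasts 1/12 s, in which the tool goes at most 41.7 mm and 7.16 degrees, less where a joint would pass 70% of its speed; a pose out of reach is approached as far as the arm can. A call is refused whole if a number of a shift passes 41.7 or a number of a turn 0.125, either way. A call with a gripper value outside its range is refused whole. The fingers move at their own pace and stop on an object; FORCE is the grip in N (left out, the last holds). Time passes only in rows, so rows that do not move let the fingers close. It gives the time, the measured TCP pose, the force, the opening and the grip force at its end, in the units of the state.
- sensors.get_obs(): the state, without advancing time (a new reading comes with each control period).
- camera(name): name is "side" or "top" or "wrist"; returns a dict with "img" (384x512x3 uint8, red, green, blue), "fx", "fy", "cx", "cy" (pixels), "dist" ([k1, k2, p1, p2, k3] as OpenCV has them; the pictures are not rectified), "R" (3x3) and "t" (3): a world point X has camera coordinates R X + t. Camera axes: x right, y down, z forward; pixel columns grow to the right and rows downward; lengths in m; the calibration is good to about 2 mm. A picture is of the moment at which its call begins. There is no depth.
- ticket.job_done(): hands the job in; it is judged then, once.
The state is a dict: "time": time; "q": joint angles; "qd": joint speeds; "joint_efforts": joint torques, N m; "ee_pos": TCP position; "tcp_rot": TCP orientation; "wrist_force": force on the tool from outside, world axes, zero at the start; "torque": the same for the moment, N m; "opening": finger opening in m; "grasp_force": force on a finger pad.
Only numpy, scipy, OpenCV 4.12 (cv2) and the standard library are available. Lean on these libraries where they do the work, as an engineer would, in place of code of your own. Each camera call takes 0.05 s, during which the arm holds its last target. There are 200 camera calls.

## Working session

There is one attempt and no reset: what is moved stays moved. The work goes in short steps, Python scripts to look and compute and a shell command to move; the robot and the scene stay as the last step left them, time stands still between calls to the robot, and variables do not carry over. Pictures are saved under pics/ and viewed, at most 10 in all, crops included, and the job is handed in when it is done.

```bash
mkdir -p pics; ls
cat > h.py <<'E'
import numpy as np,cv2
from workcell import sensors,camera,ticket,bot
def K(c): return np.array([[c['fx'],0,c['cx']],[0,c['fy'],c['cy']],[0,0,1.]])
def proj(c,P):
    return cv2.projectPoints(np.array(P,float).reshape(-1,3),cv2.Rodrigues(np.array(c['R']))[0],np.array(c['t'],float),K(c),np.array(c['dist'],float))[0].reshape(-1,2)
def back(c,uv,z):
    n=cv2.undistortPoints(np.array(uv,float).reshape(-1,1,2),K(c),np.array(c['dist'],float)).reshape(-1,2)
    R=np.array(c['R']);o=-R.T@np.array(c['t'])
    d=np.c_[n,np.ones(len(n))]@R
    return o+d*((np.broadcast_to(z,len(n))-o[2])/d[:,2])[:,None]
def save(c,name): cv2.imwrite('pics/'+name,cv2.cvtColor(c['img'],cv2.COLOR_RGB2BGR))
E
python3 - <<'E'
from h import *
import pickle
d={}
for n in ('top','side'):
    c=camera(n);d[n]=c;save(c,n+'0.png');print(n,-np.array(c['R']).T@c['t'],np.array(c['R'])[2])
pickle.dump(d,open('c0.pkl','wb'))
o=sensors.get_obs();print(o['time'],o['ee_pos'],o['tcp_rot'],o['opening'],bot.pinch_z)
E
```

```text
pics
top [ 0.41916195 -0.00633557  1.19709439] [ 0.1099318  -0.00444576 -0.99392919]
side [-0.03778699  0.90133261  0.55682564] [ 0.50315305 -0.78418236 -0.36317357]
0.1 [ 0.15340644 -0.52796407  0.23067821] [-1.79933294e+02  1.39308135e-03  1.62030267e+01] 0.08545641284972534 0.0187
```

View pics/top0.png

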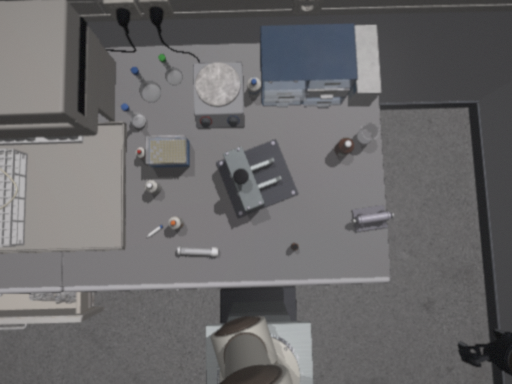

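View pics/side0.png

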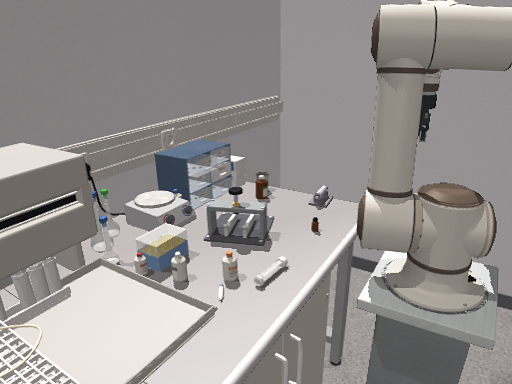

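Run:
```python
from h import *
import pickle
d=pickle.load(open('c0.pkl','rb'));im=d['top']['img'][:,:,::-1]
a=cv2.resize(im[130:230,205:305],(600,600),interpolation=cv2.INTER_CUBIC)
b=cv2.resize(im[200:240,345:405][:, :],(480,320),interpolation=cv2.INTER_CUBIC)
cv2.imwrite('pics/a.png',a)
s=d['side']['img'][:,:,::-1]
e=cv2.resize(s[180:250,200:280],(480,420),interpolation=cv2.INTER_CUBIC)
o=np.zeros((600,800,3),np.uint8);o[:320,:480]=b;
f=cv2.resize(s[180:212,305:337],(256,256),interpolation=cv2.INTER_CUBIC);o[:256,500:756]=f
o[320:,:320]=cv2.resize(s[180:250,200:280],(320,280),interpolation=cv2.INTER_CUBIC)
cv2.imwrite('pics/b.png',o)
```

```text
(no output)
```

View pics/a.png

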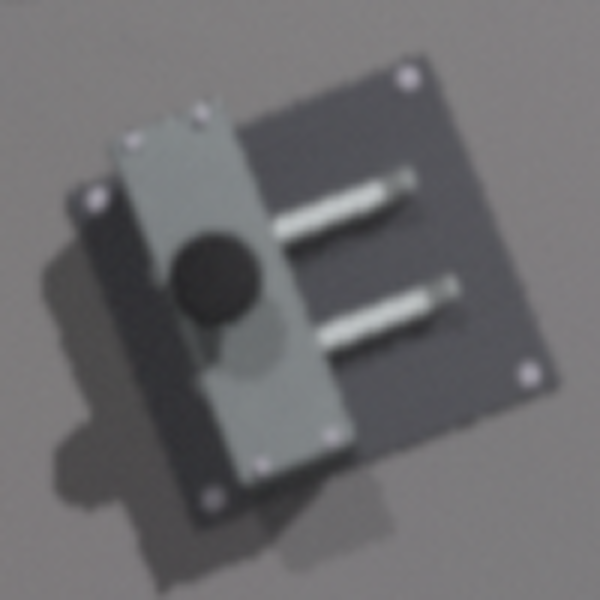

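View pics/b.png

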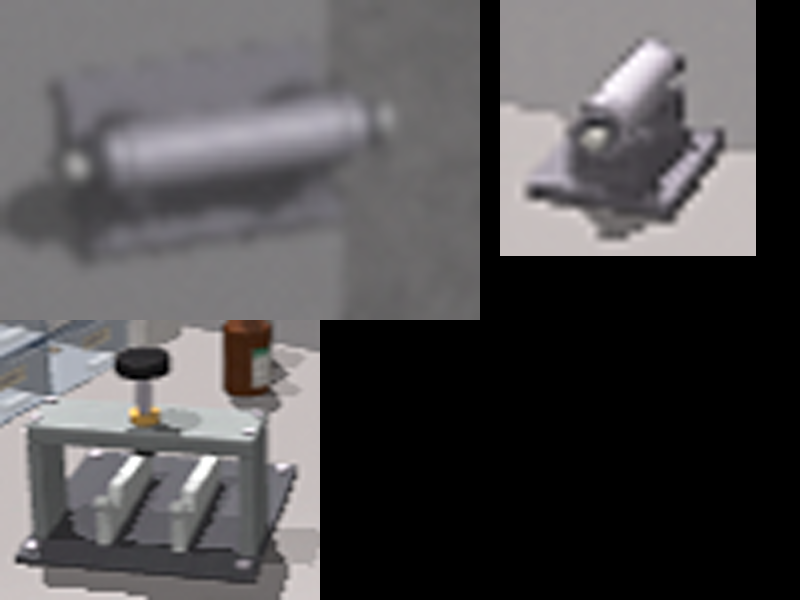

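Run:
```python
from h import *
import pickle
from scipy.optimize import least_squares
d=pickle.load(open('c0.pkl','rb'));c=d['top']
f=lambda p,o,s:(np.array(p)+.5)/s-.5+np.array(o)
pc=f([(423,55),(558,385),(203,525),(70,200)],(205,130),6)
X=np.array([(-150,-95),(-150,95),(55,95),(55,-95)])/1e3
B=back(c,pc,.006)
T=lambda p,X:np.c_[p[0]+X[:,0]*np.cos(p[2])-X[:,1]*np.sin(p[2]),p[1]+X[:,0]*np.sin(p[2])+X[:,1]*np.cos(p[2])]
r=least_squares(lambda p:(T(p,X)-B[:,:2]).ravel(),[.4,0,np.radians(112)])
print('fix',r.x[:2],np.degrees(r.x[2]),'res mm',r.fun*1e3)
print('knob',back(c,f([(215,278)],(205,130),6),.158))
# rail front ends, crossbar corners
p=r.x
print('bridge edge etc proj px')
for P in [(-.036,-.09,.104),(-.036,.09,.104),(-.11,-.03,.0427),(-.11,.03,.0427)]:
    w=T(p,np.array([P[:2]]))[0]; u=proj(c,[w[0],w[1],P[2]])[0]; print(P,(u+.5-[205,130])*6-.5)
u=f([(75,165),(385,117),(110,157),(362,122)],(345,200),8)
C=back(c,u,.0377);print(C)
for a,b in((0,1),(2,3)):
    v=C[a]-C[b];print('col',(C[a]+C[b])/2,np.linalg.norm(v),np.degrees(np.arctan2(v[1],v[0])))
# side check: column left end in crop f
m=d['side'];uf=lambda p:((np.array(p)+.5)/8-.5+[305,180])
for q in C[:2]: print('side crop',(proj(m,q)[0]+.5-[305,180])*8+[500,0])
print('vial',back(c,[(294,246)],.03))
```

```text
fix [0.57872609 0.03309234] 110.39423076790503 res mm [ 1.50968017 -1.59974011  0.36882873 -3.89513335 -4.00912583  2.36436714
  2.13061694  3.13050632]
knob [[0.57950454 0.0338936  0.158     ]]
bridge edge etc proj px
(-0.036, -0.09, 0.104) [221.38881129  97.87230201]
(-0.036, 0.09, 0.104) [362.42928333 442.34128291]
(-0.11, -0.03, 0.0427) [405.39396845 179.1209144 ]
(-0.11, 0.03, 0.0427) [450.5471876  287.46300984]
[[ 0.45331863 -0.29959809  0.0377    ]
 [ 0.46782144 -0.41774073  0.0377    ]
 [ 0.45592199 -0.31296044  0.0377    ]
 [ 0.46620206 -0.40891546  0.0377    ]]
col [ 0.46057004 -0.35866941  0.0377    ] 0.119029473483831 96.99842819568715
col [ 0.46106202 -0.36093795  0.0377    ] 0.09650412828736152 96.11501899238931
side crop [598.88468766 137.62400775]
side crop [666.48463656  54.34709665]
vial [[ 0.38161065 -0.11681726  0.03      ]]
```

```bash
python3 -m handwheel '{"gripper":[1,1,1,1,1,1,1],"slide":[[40,0,0],[-3,-41,0],[-3,-41,0],[-3,-41,0],[-3,-41,0],[-3,-41,0],[-3,-41,0]],"yaw":[0,0,0,0,0,0,0]}'; python3 -c "
from h import *
print(sensors.get_obs()['q'])"
```

```text
time: 0.68
ee_pos: [0.1053, -0.2838, 0.2306]
tcp_rot: [-180.0, 0.0, 16.2]
wrist_force: [0.2, 0.8, 1.5]
opening: 0.0852
grasp_force: 0.0
[-6.96481802e+01 -2.84807626e+01 -1.79132870e+01  1.00609349e+02
 -1.09430976e-03  9.41382638e+01]
```

```bash
python3 -m handwheel '{"gripper":[1,1,1,1,1],"slide":[[-2,-25,0],[-2,-25,0],[-2,-25,0],[-2,-25,0],[-2,-25,0]],"yaw":[0,0,0,0,0]}'; python3 -c "
from h import *
print(sensors.get_obs()['q'])"
```

```text
time: 1.1
ee_pos: [0.061, -0.1673, 0.231]
tcp_rot: [180.0, 0.0, 16.2]
wrist_force: [-1.6, 0.4, 0.3]
opening: 0.0851
grasp_force: 0.0
[-6.99648292e+01 -4.54852067e+01 -2.61582244e+01  1.09325294e+02
 -3.24274631e-04  9.38329658e+01]
```

```bash
python3 -m handwheel '{"gripper":[1,1,1],"slide":[[-1,-15,0],[-1,-12,0],[0,0,0]],"yaw":[0,0,0]}'; python3 -c "
from h import *
print(sensors.get_obs()['q'])"
```

```text
time: 1.35
ee_pos: [0.0524, -0.1443, 0.2319]
tcp_rot: [-179.8, 0.0, 16.2]
wrist_force: [0.9, -0.8, -0.3]
opening: 0.0852
grasp_force: 0.0
[-7.00394374e+01 -4.84910767e+01 -2.71121462e+01  1.11621780e+02
  1.18117472e-03  9.37610220e+01]
```

```bash
python3 -m handwheel '{"gripper":[1,1,1,1],"slide":[[0,0,30],[0,0,30],[0,0,30],[0,-10,0]],"yaw":[0,0,0,0]}'; python3 -c "
from h import *
print(sensors.get_obs()['q'])"
```

```text
time: 1.68
ee_pos: [0.0588, -0.16, 0.1476]
tcp_rot: [-177.7, 0.2, 16.2]
wrist_force: [0.1, 1.1, 0.1]
opening: 0.0856
grasp_force: 0.0
[-6.98203351e+01 -4.83820693e+01 -3.70252416e+01  1.03628264e+02
  7.04723067e-03  9.39848985e+01]
```

```bash
python3 -m handwheel '{"gripper":[1,1,1,1],"slide":[[-1,-20,0],[-1,-20,0],[-1,-20,0],[-1,-20,0]],"yaw":[0,0,0,0]}'; python3 -c "
from h import *
print(sensors.get_obs()['q'])"
```

```text
time: 2.02
ee_pos: [0.0503, -0.131, 0.1743]
tcp_rot: [-174.9, 0.4, 16.2]
wrist_force: [0.4, -0.1, 0.3]
opening: 0.0856
grasp_force: 0.0
[-6.91029552e+01 -4.85246763e+01 -3.41679773e+01  1.09506870e+02
  4.75881548e-02  9.46882700e+01]
```

```bash
python3 -m handwheel '{"gripper":[1,1,1,1,1,1],"slide":[[0,-30,25],[0,-30,25],[0,-30,25],[0,-30,25],[0,-30,25],[0,-30,25]],"yaw":[0,0,0,0,0,0]}'; python3 -c "
from h import *
print(sensors.get_obs()['q'])"
```

```text
time: 2.52
ee_pos: [0.0569, -0.0748, 0.0858]
tcp_rot: [-165.4, 1.9, 16.5]
wrist_force: [0.8, 0.9, -0.1]
opening: 0.0855
grasp_force: 0.0
[-58.59611184 -48.52883164 -45.56429961 107.54157852   1.92250011
 104.92770347]
```

```bash
cat >> h.py <<'E'
from scipy.spatial.transform import Rotation as Ro
def st(q=1):
    o=sensors.get_obs();R=Ro.from_euler('xyz',o['tcp_rot'],degrees=True).as_matrix()
    z=R[:,2];print('t',o['time'],'p',np.round(o['ee_pos'],4),'rpy',np.round(o['tcp_rot'],2),'lean %.1f toward %.1f; xdir %.1f'%(np.degrees(np.arccos(-z[2])),np.degrees(np.arctan2(z[1],z[0])),np.degrees(np.arctan2(R[1,0],R[0,0]))),'q',np.round(o['q'],1),'F',np.round(o['wrist_force'],1),'op',round(o['opening'],4),'gf',round(o['grasp_force'],1))
    return np.array(o['ee_pos']),R,o
def to(target=None,d=None):
    p,R,o=st(); d=np.array(d) if d is not None else np.array(target)-p
    s=R.T@d*1e3; print('slide mm',np.round(s,1),'rows>=',np.abs(s).max()/41,np.linalg.norm(s)/41.7)
E
python3 -c "
from h import *
to([.12,-.33,.2]); to(d=[0,0,.3]); to(d=[.034,-.094,0])"
```

```text
t 2.5167 p [ 0.0569 -0.0748  0.0858] rpy [-165.42    1.92   16.48] lean 14.7 toward 113.8; xdir 16.5 q [-58.6 -48.5 -45.6 107.5   1.9 104.9] F [ 0.8  0.9 -0.1] op 0.0855 gf 0.0
slide mm [ -15.6  225.6 -176.2] rows>= 5.501298580246718 6.874246510143569
t 2.5167 p [ 0.0569 -0.0748  0.0858] rpy [-165.42    1.92   16.48] lean 14.7 toward 113.8; xdir 16.5 q [-58.6 -48.5 -45.6 107.5   1.9 104.9] F [ 0.8  0.9 -0.1] op 0.0855 gf 0.0
slide mm [ -10.   -75.5 -290.2] rows>= 7.077551073233061 7.194244604316546
t 2.5167 p [ 0.0569 -0.0748  0.0858] rpy [-165.42    1.92   16.48] lean 14.7 toward 113.8; xdir 16.5 q [-58.6 -48.5 -45.6 107.5   1.9 104.9] F [ 0.8  0.9 -0.1] op 0.0855 gf 0.0
slide mm [  5.9  96.5 -25.3] rows>= 2.3541632400807 2.3971221102349736
```

```bash
python3 -m handwheel '{"gripper":[1,1,1,1,1,1,1],"slide":[[-2,32,-25],[-2,32,-25],[-2,32,-25],[-2,32,-25],[-2,32,-25],[-2,32,-25],[-2,32,-25]],"yaw":[0,0,0,0,0,0,0]}' >/dev/null;  python3 -m handwheel '{"gripper":[1,1,1,1,1,1,1],"slide":[[-1,-10,-40],[-1,-10,-40],[-1,-10,-40],[-1,-10,-40],[-1,-10,-40],[-1,-10,-40],[-1,-10,-40]],"yaw":[0,0,0,0,0,0,0]}' >/dev/null; python3 -c "
from h import *
to(d=[0,0,.3])"
```

```text
t 3.6833 p [ 0.1246 -0.3318  0.442 ] rpy [-168.55    1.65   16.45] lean 11.6 toward 114.5; xdir 16.5 q [-68.9   0.5  29.4 130.5  -0.7  94.9] F [-0.5 -0.2 -0. ] op 0.0856 gf 0.0
slide mm [  -8.6  -59.5 -293.9] rows>= 7.168564286711383 7.194244604316546
```

```bash
python3 -m handwheel '{"gripper":[1,1,1,1,1],"slide":[[-1,-8,-40],[-1,-8,-40],[-1,-8,-40],[-1,-8,-40],[-1,-8,-40]],"yaw":[0,0,0,0,0]}' >/dev/null; python3 -c "
from h import *
to(d=[0,0,.3])"
```

```text
t 4.1 p [ 0.1209 -0.3255  0.4935] rpy [-176.75    0.97   16.36] lean 3.4 toward 123.0; xdir 16.4 q [-69.   -2.6  34.5 130.5  -0.7  94.6] F [-0.6  0.3  0.3] op 0.0856 gf 0.0
slide mm [  -5.1  -17.  -299.5] rows>= 7.304256998039356 7.194244604316546
```

```bash
python3 -m handwheel '{"gripper":[1,1,1,1,1],"slide":[[37,-7,5],[37,-7,5],[0,0,-40],[0,0,-40],[0,0,0]],"yaw":[0,0,0,0,0]}' >/dev/null; python3 -c "
from h import *
to(d=[0,0,.3])"
```

```text
t 4.5167 p [ 0.1918 -0.2963  0.5136] rpy [-1.798e+02  5.000e-02  1.644e+01] lean 0.2 toward 121.0; xdir 16.4 q [-57.1  -2.4  37.9 130.5   0.  106.5] F [-0.1  0.4  0.4] op 0.0854 gf 0.0
slide mm [  -0.3   -1.1 -300. ] rows>= 7.317023681100065 7.194244604316547
```

```bash
python3 -m handwheel '{"gripper":[1,1,1,1,1,1,1,1],"slide":[[30,17,0],[30,17,0],[30,17,0],[30,17,0],[30,17,0],[30,17,0],[30,17,0],[30,17,0]],"yaw":[0,0,0,0,0,0,0,0]}' >/dev/null;  python3 -m handwheel '{"gripper":[1,1,1,1,1,1,1,1],"slide":[[0,0,38],[0,0,38],[0,0,38],[0,0,38],[0,0,38],[0,0,38],[0,0,38],[0,0,38]],"yaw":[-0.125,-0.125,-0.125,-0.125,-0.125,-0.125,-0.125,-0.125]}' >/dev/null; python3 -m handwheel '{"gripper":[1,1,1,1,1],"slide":[[0,0,0],[0,0,0],[0,0,0],[0,0,0],[0,0,0]],"yaw":[-0.125,-0.125,-0.125,-0.02,0]}' >/dev/null;python3 - <<'E'
from h import *
to([.461,-.3605,.1])
c=camera('wrist');save(c,'w1.png');import pickle;pickle.dump(c,open('w1.pkl','wb'))
E
```

```text
t 6.2667 p [ 0.4585 -0.3588  0.2177] rpy [178.62   0.95  88.19] lean 1.7 toward -36.5; xdir 88.2 q [-38.1   7.4  11.2  92.1   0.   53.7] F [-0.6 -0.5  0. ] op 0.0853 gf 0.0
slide mm [  0.3  -0.2 117.7] rows>= 2.8718739301129834 2.823682488084899
```

View pics/w1.png

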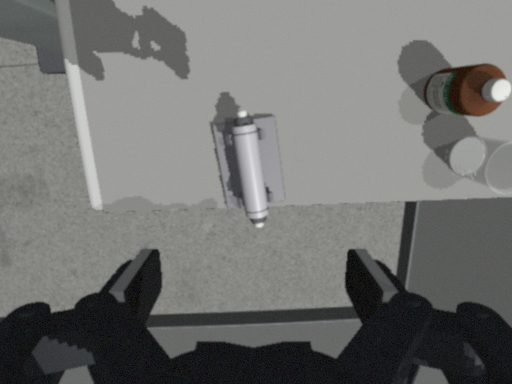

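Run:
```python
from h import *
import pickle
c=pickle.load(open('w1.pkl','rb'))
C=back(c,[(242,113),(259.5,224)],.0377);v=C[0]-C[1];print(C,C.mean(0),np.linalg.norm(v),np.degrees(np.arctan2(v[1],v[0])))
C=back(c,[(244.5,128),(256.5,214)],.0377);v=C[0]-C[1];print(C,C.mean(0),np.linalg.norm(v),np.degrees(np.arctan2(v[1],v[0])))
```

```text
[[ 0.45335732 -0.29866113  0.0377    ]
 [ 0.46765057 -0.41806842  0.0377    ]] [ 0.46050395 -0.35836477  0.0377    ] 0.12025971654751189 96.82592309135282
[[ 0.45526053 -0.31344427  0.0377    ]
 [ 0.46467573 -0.40615897  0.0377    ]] [ 0.45996813 -0.35980162  0.0377    ] 0.09319153866315674 95.79852472638534
```

```bash
python3 -m handwheel '{"gripper":[1,1,1],"slide":[[0,0,30],[0,0,30],[0,0,0]],"yaw":[-0.08,-0.065,0]}' >/dev/null;python3 -c "
from h import *
to([.4603,-.359,.020])"
```

```text
t 6.5667 p [ 0.4587 -0.3585  0.1522] rpy [179.07   0.85  96.63] lean 1.3 toward -35.9; xdir 96.6 q [-38.    7.2   3.7  85.3   0.   45.3] F [-0.8 -0.1 -1.1] op 0.0854 gf 0.0
slide mm [  1.3  -0.7 132.2] rows>= 3.223446850546267 3.1695241021062452
```

```bash
python3 -m handwheel '{"gripper":[1,1,1,1,1,1],"slide":[[1,-1,36],[0,0,36],[0,0,30],[0,0,20],[0,0,10],[0,0,0]],"yaw":[0,0,0,0,0,0]}';python3 -m handwheel '{"gripper":[-1,-1,-1,-1,-1,-1,-1,-1],"slide":[[0,0,0],[0,0,0],[0,0,0],[0,0,0],[0,0,0],[0,0,0],[0,0,0],[0,0,0]],"yaw":[0,0,0,0,0,0,0,0]}' 40; python3 -c "
from h import *
to([.4603,-.359,.020])"
```

```text
time: 7.07
ee_pos: [0.462, -0.3608, 0.0248]
tcp_rot: [178.9, 1.1, 96.5]
wrist_force: [-0.8, 0.1, 0.6]
opening: 0.0854
grasp_force: 0.0
time: 7.73
ee_pos: [0.461, -0.3619, 0.0271]
tcp_rot: [178.9, 1.2, 96.6]
wrist_force: [-12.6, -1.4, 10.6]
opening: 0.0236
grasp_force: 39.2
t 7.7333 p [ 0.461  -0.3619  0.0271] rpy [178.93   1.24  96.59] lean 1.6 toward -42.6; xdir 96.6 q [-38.1   9.2  -7.9  71.2  -0.1  45.3] F [-12.6  -1.4  10.6] op 0.0236 gf 39.2
slide mm [ 3.1 -0.5  7. ] rows>= 0.17164637458139745 0.18471109075037137
```

```bash
python3 -m handwheel '{"gripper":[-1,-1,-1,-1,-1],"slide":[[0,0,-15],[0,0,-30],[0,0,-40],[0,0,-40],[0,0,0]],"yaw":[0,0,0,0,0]}' 60
python3 - <<'E'
from h import *
to([.4603,-.359,.020])
c=camera('wrist');save(c,'w2.png')
E
```

```text
time: 8.15
ee_pos: [0.4617, -0.3606, 0.1596]
tcp_rot: [178.3, 1.6, 96.6]
wrist_force: [0.6, -1.2, -1.8]
opening: 0.0229
grasp_force: 59.6
t 8.15 p [ 0.4617 -0.3606  0.1596] rpy [178.3    1.61  96.64] lean 2.3 toward -36.8; xdir 96.6 q [-38.    6.6   3.9  84.9   0.   45.3] F [ 0.6 -1.2 -1.8] op 0.0229 gf 59.6
slide mm [  5.6  -5.4 139.4] rows>= 3.4008921637807705 3.3489935806089197
```

View pics/w2.png

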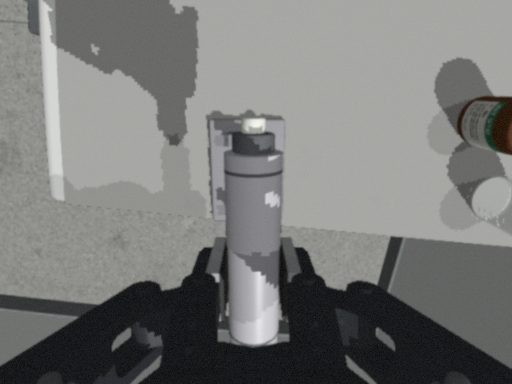

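```bash
python3 -m handwheel '{"gripper":[-1,-1,-1,-1,-1,-1,-1,-1],"slide":[[0,0,-10],[0,0,-10],[0,0,-10],[0,0,-10],[0,0,-10],[0,0,-10],[0,0,-10],[0,0,-10]],"yaw":[0.12,0.12,0.12,0.12,0.12,0.12,0.12,0.12]}' >/dev/null; python3 -m handwheel '{"gripper":[-1,-1,-1,-1,-1],"slide":[[0,0,0],[0,0,0],[0,0,0],[0,0,0],[0,0,0]],"yaw":[0.12,0.12,0.12,0.05,0]}' >/dev/null
python3 - <<'E'
from h import *
to([.612,-.0555,.20])
E
```

```text
t 9.2833 p [ 0.4576 -0.3574  0.2292] rpy [178.72  -0.92  18.05] lean 1.6 toward -36.3; xdir 18.1 q [-38.    7.5  12.6  93.5   0.  123.9] F [-0.1  0.6 -3.4] op 0.0229 gf 59.4
slide mm [ 239.9 -239.8   27.7] rows>= 5.850959155872771 8.16152545690926
```

```bash
python3 -m handwheel '{"gripper":[-1,-1,-1,-1,-1,-1,-1,-1],"slide":[[26,-26,2],[26,-26,2],[26,-26,2],[26,-26,2],[26,-26,2],[26,-26,2],[26,-26,2],[26,-26,2]],"yaw":[-0.005,-0.005,-0.005,-0.005,-0.005,-0.005,-0.005,0]}' >/dev/null; python3 -m handwheel '{"gripper":[-1,-1],"slide":[[0,0,0],[0,0,0]],"yaw":[0,0]}' >/dev/null
python3 - <<'E'
from h import *
to([.612,-.0555,.20])
import pickle
d={}
for n in('wrist','top'):
    d[n]=camera(n)
pickle.dump(d,open('c3.pkl','wb'))
a=cv2.resize(d['top']['img'][130:230,205:305],(600,600),interpolation=cv2.INTER_CUBIC)
o=np.zeros((600,800,3),np.uint8);o[:384,:512]=d['wrist']['img'];o[200:500,512:800]=cv2.resize(a[:,:],(288,300))
save({'img':o},'w3.png')
E
```

```text
t 10.1167 p [ 0.5865 -0.0911  0.2116] rpy [178.63  -0.82  20.5 ] lean 1.6 toward -38.6; xdir 20.5 q [ -8.4   9.2  12.5  91.9  -0.8 151. ] F [-0.1 -0.5 -4.2] op 0.0229 gf 59.7
slide mm [ 36.2 -24.7  11.5] rows>= 0.8825753993369077 1.0867673275129903
```

View pics/w3.png

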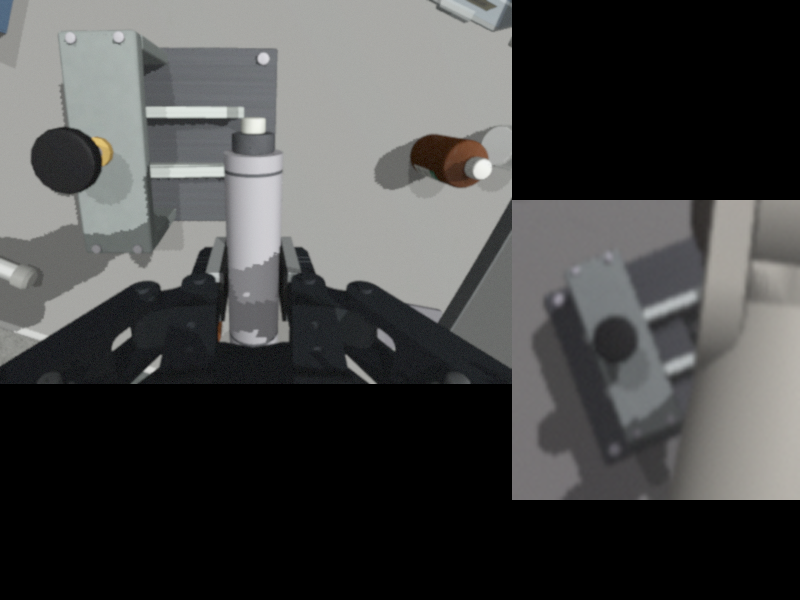

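Run:
```python
from h import *
import pickle
from scipy.optimize import least_squares
d=pickle.load(open('c3.pkl','rb'));c=d['wrist']
P=[((-150,-95,6),(277,49)),((-36,-90,104),(138.5,31)),((-36,90,104),(153,250)),((24,-90,104),(58.5,31)),((24,90,104),(82,252)),((-110,-30,42.7),(243.5,112))]
X=np.array([a for a,_ in P])/1e3;U=np.array([b for _,b in P],float)
def W(p,X):
    a=p[2];hw=p[3];Y=X.copy()
    Y[1:5,1]=np.sign(Y[1:5,1])*hw
    return np.c_[p[0]+Y[:,0]*np.cos(a)-Y[:,1]*np.sin(a),p[1]+Y[:,0]*np.sin(a)+Y[:,1]*np.cos(a),Y[:,2]]
r=least_squares(lambda p:(proj(c,W(p,X))-U).ravel(),[.5787,.0331,np.radians(110.4),.09])
p=r.x;print(p[:2],np.degrees(p[2]),p[3]);print(np.round(r.fun.reshape(-1,2),1))
print('knob',back(c,[(66,160)],.157))
B=back(c,[(277,49),(243.5,112)],[.006,.0427]);print(B)
# column in tool: tips
u=[(254,121),(255,340)]
ca=np.cos(p[2]);sa=np.sin(p[2])
dip=p[:2]-.0945*np.array([ca,sa]);print('dip',dip)
pz,R,o=st()
# column end white tip centre; assume axis height
for h in(.010,.0187):
    z=o['ee_pos'][2]+h
    q=back(c,[(254,121)],z+.004)[0]; print('tip',q,'tool',R.T@(q-pz)*1e3)
to([dip[0],dip[1],.06])
```

```text
[0.58114214 0.03376313] 109.23271402921714 0.08801340642499726
[[ 2.6 -0.2]
 [-0.1 -0.2]
 [-0.6  1.4]
 [-0.1  0.1]
 [ 2.4 -1.8]
 [-3.9  0.5]]
knob [[0.58161068 0.03271903 0.157     ]]
[[ 0.71911859 -0.07415708  0.006     ]
 [ 0.64743372 -0.06359465  0.0427    ]]
dip [ 0.61227098 -0.05546267]
t 10.2167 p [ 0.586  -0.0933  0.2124] rpy [178.59  -0.86  20.29] lean 1.7 toward -38.2; xdir 20.3 q [ -8.7   9.2  12.6  92.   -0.8 151.1] F [ 0.  -0.3 -3.9] op 0.0229 gf 59.7
tip [ 0.64697238 -0.06929368  0.22642118] tool [ 65.71506969  -1.04078426 -13.03905203]
tip [ 0.64716086 -0.06897246  0.23512118] tool [ 66.13452725  -1.0626237  -21.73688409]
t 10.2167 p [ 0.586  -0.0933  0.2124] rpy [178.59  -0.86  20.29] lean 1.7 toward -38.2; xdir 20.3 q [ -8.7   9.2  12.6  92.   -0.8 151.1] F [ 0.  -0.3 -3.9] op 0.0229 gf 59.7
slide mm [ 35.5 -30.1 152.3] rows>= 3.7141073567653655 3.818371491582901
```

```bash
python3 -m handwheel '{"gripper":[-1,-1,-1,-1,-1,-1,-1],"slide":[[11,-10,20],[11,-10,20],[11,-10,20],[0,0,30],[0,0,30],[0,0,20],[0,0,0]],"yaw":[0,0,0,0,0,0,0]}' >/dev/null
python3 - <<'E'
from h import *
to([.6084,-.0548,.045])
E
```

```text
t 10.8 p [ 0.6073 -0.0573  0.0678] rpy [178.75  -0.54  20.13] lean 1.4 toward -46.6; xdir 20.1 q [-5.000e+00  1.200e+01 -1.000e-01  7.680e+01 -9.000e-01  1.549e+02] F [-0.8  1.  -4.3] op 0.0229 gf 59.7
slide mm [ 1.6 -2.5 22.8] rows>= 0.5551728780913432 0.5504390426735105
```

```bash
python3 -m handwheel '{"gripper":[-1,-1,-1,-1,-1],"slide":[[1.5,-3,11],[0,0,11],[0,0,3],[0,0,3],[0,0,0]],"yaw":[0,0,0,0,0]}' ; python3 -m handwheel '{"gripper":[-1,-1,-1],"slide":[[0,0,2],[0,0,2],[0,0,0]],"yaw":[0,0,0]}'
python3 - <<'E'
from h import *
to([.6084,-.0548,.035])
E
```

```text
time: 11.22
ee_pos: [0.6115, -0.0533, 0.0452]
tcp_rot: [178.6, -1.0, 20.2]
wrist_force: [-0.1, -0.4, -4.1]
opening: 0.0229
grasp_force: 59.7
time: 11.47
ee_pos: [0.6116, -0.0533, 0.0411]
tcp_rot: [178.6, -1.0, 20.2]
wrist_force: [0.3, -0.4, -3.7]
opening: 0.0227
grasp_force: 59.7
t 11.4667 p [ 0.6116 -0.0533  0.0411] rpy [178.56  -0.96  20.2 ] lean 1.7 toward -36.2; xdir 20.2 q [ -4.6  12.7  -2.3  73.5  -0.9 155.2] F [ 0.3 -0.4 -3.7] op 0.0227 gf 59.7
slide mm [-3.6  0.2  6. ] rows>= 0.14703990131495362 0.16829994500602735
```

```bash
python3 -m handwheel '{"gripper":[-1,-1,-1],"slide":[[-3.5,0,2],[0,0,1.5],[0,0,0]],"yaw":[0,0,0]}'; python3 -m handwheel '{"gripper":[-1,-1,-1],"slide":[[0,0,1.5],[0,0,1],[0,0,0]],"yaw":[0,0,0]}'
```

```text
time: 11.72
ee_pos: [0.6079, -0.0547, 0.0372]
tcp_rot: [178.6, -0.9, 20.2]
wrist_force: [0.7, -0.1, -4.1]
opening: 0.0229
grasp_force: 59.7
time: 11.97
ee_pos: [0.6086, -0.0546, 0.0358]
tcp_rot: [178.5, -1.0, 20.2]
wrist_force: [-2.8, 0.9, 3.8]
opening: 0.0226
grasp_force: 60.7
```

```bash
python3 -m handwheel '{"gripper":[-0.35,-0.3,-0.2,-0.1,0,0,0,0],"slide":[[0,0,0],[0,0,0],[0,0,0],[0,0,0],[0,0,0],[0,0,0],[0,0,0],[0,0,0]],"yaw":[0,0,0,0,0,0,0,0]}'; python3 -m handwheel '{"gripper":[0,0,0,0,0,0],"slide":[[0,0,-8],[0,0,-20],[0,0,-35],[0,0,-35],[0,0,-35],[0,0,0]],"yaw":[0,0,0,0,0,0]}'
python3 - <<'E'
from h import *
st()
import pickle
d={}
for n in('wrist','side'):d[n]=camera(n)
pickle.dump(d,open('c4.pkl','wb'))
o=np.zeros((600,800,3),np.uint8);o[:384,:512]=d['wrist']['img'];o[300:600,515:800]=cv2.resize(d['side']['img'][180:250,200:270],(285,300),interpolation=cv2.INTER_CUBIC)
save({'img':o},'w4.png')
E
```

```text
time: 12.63
ee_pos: [0.6096, -0.0564, 0.0362]
tcp_rot: [178.4, -1.1, 20.1]
wrist_force: [2.8, -10.2, 3.8]
opening: 0.0427
grasp_force: 0.0
time: 13.13
ee_pos: [0.6073, -0.0523, 0.176]
tcp_rot: [178.3, -1.5, 20.2]
wrist_force: [1.6, -0.3, 0.2]
opening: 0.0424
grasp_force: 0.0
t 13.1333 p [ 0.6073 -0.0523  0.176 ] rpy [178.33  -1.48  20.21] lean 2.2 toward -28.3; xdir 20.2 q [ -4.5  10.3   9.8  87.5  -0.9 155.3] F [ 1.6 -0.3  0.2] op 0.0424 gf 0.0
```

View pics/w4.png

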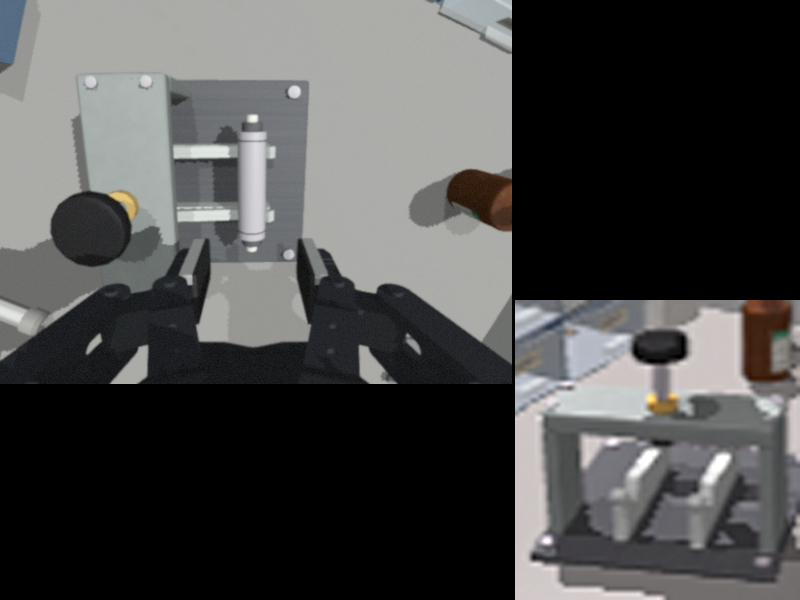

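```bash
python3 -m handwheel '{"gripper":[-1,-1,-1,-1,-1,-1,-1,-1],"slide":[[0,0,-30],[0,0,-30],[0,0,-30],[0,0,-30],[0,0,-30],[0,0,-30],[0,0,-20],[0,0,-10]],"yaw":[-0.12,-0.12,-0.12,-0.12,-0.12,-0.12,-0.12,-0.12]}' >/dev/null; python3 -m handwheel '{"gripper":[-1,-1,-1,-1,-1,-1,-1],"slide":[[0,0,0],[0,0,0],[0,0,0],[0,0,0],[0,0,0],[0,0,0],[0,0,0]],"yaw":[-0.12,-0.12,-0.12,-0.12,-0.12,-0.12,-0.12]}' >/dev/null;python3 - <<'E'
from h import *
import pickle
from scipy.optimize import least_squares
c=pickle.load(open('c4.pkl','rb'))['wrist']
C=back(c,[(252.5,117),(252,248)],.0456);v=C[0]-C[1];print('col',C.mean(0),np.linalg.norm(v),np.degrees(np.arctan2(v[1],v[0])))
C=back(c,[(309,82),(303.5,263)],.006);v=C[0]-C[1];print('base edge',C,np.linalg.norm(v),np.degrees(np.arctan2(v[1],v[0])))
print('knob',back(c,[(91,229)],.157))
C=back(c,[(171,76),(78,76)],.104);print('bar -y end',C,np.linalg.norm(C[0]-C[1]))
to([.25,.28,.42]);to(d=[-.37,.05,0])
E
```

```text
col [ 0.61232144 -0.05439617  0.0456    ] 0.12069481657216996 19.863865626030712
base edge [[ 0.71865357 -0.07462664  0.006     ]
 [ 0.54116929 -0.14209427  0.006     ]] 0.1898750920047123 20.813450202322706
knob [[0.58209456 0.03307261 0.157     ]]
bar -y end [[0.67550283 0.02670675 0.104     ]
 [0.65529002 0.08439253 0.104     ]] 0.06112451796498192
t 14.4833 p [ 0.6002 -0.0485  0.3762] rpy [179.52   1.52 123.65] lean 1.6 toward -38.9; xdir 123.7 q [ -4.2  18.7  43.2 113.1  -0.9  52.1] F [1.3 0.1 0.5] op 0.0003 gf 0.0
slide mm [ 466.2 -109.   -57.1] rows>= 11.371085826004816 11.563254558650394
t 14.4833 p [ 0.6002 -0.0485  0.3762] rpy [179.52   1.52 123.65] lean 1.6 toward -38.9; xdir 123.7 q [ -4.2  18.7  43.2 113.1  -0.9  52.1] F [1.3 0.1 0.5] op 0.0003 gf 0.0
slide mm [ 246.6 -280.2   -8.9] rows>= 6.834440805184207 8.953551416112456
```

```bash
python3 -m handwheel '{"gripper":[-1,-1,-1,-1,-1,-1,-1,-1],"slide":[[38,-9,0],[38,-9,0],[38,-9,0],[38,-9,0],[38,-9,0],[38,-9,0],[38,-9,0],[38,-9,0]],"yaw":[0,0,0,0,0,0,0,0]}' >/dev/null; python3 -m handwheel '{"gripper":[-1,-1,-1,-1],"slide":[[38,-9,0],[38,-9,0],[38,-9,0],[0,0,0]],"yaw":[0,0,0,0]}' >/dev/null;python3 - <<'E'
from h import *
to([-.12,.33,.40])
E
```

```text
t 15.4833 p [0.2837 0.2497 0.364 ] rpy [179.51   1.53 123.7 ] lean 1.6 toward -38.7; xdir 123.7 q [ 42.6 -12.9   8.6 111.2  -1.6  98.8] F [ 0.6 -1.6  0.5] op 0.0002 gf 0.0
slide mm [ 289.7 -290.9  -46.3] rows>= 7.095786627109573 9.90842264061513
```

```bash
python3 -m handwheel '{"gripper":[-1,-1,-1,-1,-1,-1,-1,-1],"slide":[[29,-29,-3],[29,-29,-3],[29,-29,-3],[29,-29,-3],[29,-29,-3],[29,-29,-3],[29,-29,-3],[29,-29,-3]],"yaw":[0,0,0,0,0,0,0,0]}' >/dev/null; python3 -m handwheel '{"gripper":[-1,-1,-1,-1,-1,-1,-1,-1],"slide":[[29,-29,0],[29,-29,0],[0,0,-40],[0,0,-40],[0,0,-40],[0,0,-40],[0,0,-40],[0,0,-40]],"yaw":[0,0,0,0,0,0,0,0]}' >/dev/null;python3 - <<'E'
from h import *
to(d=[0,0,.2])
E
```

```text
t 16.8167 p [-0.1159  0.3375  0.5352] rpy [178.31  -2.9  123.41] lean 3.4 toward 93.2; xdir 123.4 q [109.7  -2.4  41.2 130.4  -1.  166.3] F [ 0.1 -0.6 -0.2] op 0.0001 gf 0.0
slide mm [  10.1    5.9 -199.7] rows>= 4.86970783019318 4.796163069544363
```

```bash
python3 -m handwheel '{"gripper":[-1,-1,-1,-1,-1,-1,-1],"slide":[[8,-24,-40],[4,1,-40],[4,1,-40],[6,1.5,-40],[6,1.5,-40],[8,2,-39],[8,2,-39]],"yaw":[0,0,0,0,0,0,0]}' >/dev/null;python3 - <<'E'
from h import *
to(d=[0,0,.2])
E
```

```text
t 17.4 p [-0.1392  0.3389  0.6127] rpy [176.15 -14.5  123.96] lean 15.0 toward 108.9; xdir 124.0 q [113.2  -1.3  54.1 130.4  -1.1 169.6] F [ 0.9 -0.1 -0.6] op -0.0003 gf 0.0
slide mm [  50.1   13.  -193.2] rows>= 4.711915909639205 4.796163069544365
```

```bash
python3 -m handwheel '{"gripper":[-1,-1,-1,-1,-1,-1],"slide":[[10,2,-39],[10,2,-39],[10,2,-39],[11,2,-38],[11,2,-38],[0,0,10]],"yaw":[0,0,0,0,0,0]}' >/dev/null;python3 - <<'E'
from h import *
to([.25,.28,.42])
E
```

```text
t 17.9 p [-0.1381  0.3355  0.6617] rpy [174.29 -23.21 124.72] lean 23.9 toward 110.5; xdir 124.7 q [113.3  -3.1  58.8 128.1  -1.1 169.5] F [-0.1  0.2  0.4] op 0.0 gf 0.0
slide mm [-340.3  274.3  145.1] rows>= 8.30080832011245 11.045224183024217
```

Run:
```python
from h import *
p,R,o=st()
c=camera('wrist');cc=-np.array(c['R']).T@c['t']
print('cam in tool mm',R.T@(cc-p)*1e3,'view dir in tool',R.T@np.array(c['R'])[2])
save(c,'w5.png')
```

```text
t 17.9 p [-0.1381  0.3355  0.6617] rpy [174.29 -23.21 124.72] lean 23.9 toward 110.5; xdir 124.7 q [113.3  -3.1  58.8 128.1  -1.1 169.5] F [-0.1  0.2  0.4] op 0.0 gf 0.0
cam in tool mm [  71.35688796   -0.9011479  -143.35322955] view dir in tool [-2.81594864e-01  6.22171284e-04  9.59533192e-01]
```

View pics/w5.png

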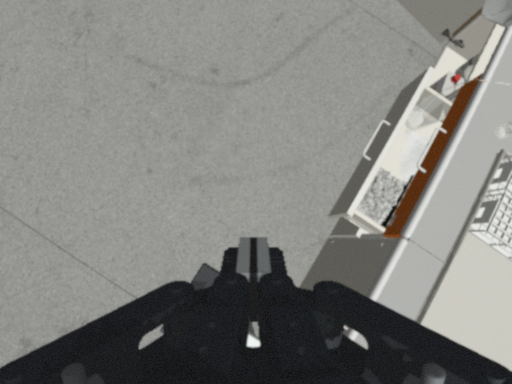

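```bash
python3 -m handwheel '{"gripper":[-1,-1,-1,-1,-1,-1,-1,-1],"slide":[[-31,25,13],[-31,25,13],[-31,25,13],[-31,25,13],[-31,25,13],[-31,25,13],[-31,25,13],[-31,25,13]],"yaw":[0,0,0,0,0,0,0,0]}' >/dev/null; python3 -m handwheel '{"gripper":[-1,-1,-1,-1,-1,-1],"slide":[[-31,25,13],[-31,25,13],[-31,25,13],[0,0,0],[0,0,0],[0,0,0]],"yaw":[0,0,0,0.12,0.12,0]}' >/dev/null;python3 - <<'E'
from h import *
to([.628,-.097,.25])
E
```

```text
t 19.1167 p [0.2047 0.2872 0.45  ] rpy [-179.35  -23.12  109.21] lean 23.1 toward 110.9; xdir 109.2 q [ 36.7 -19.1  11.9 114.4  22.2 108.7] F [ 0.5  0.4 -0.1] op 0.0003 gf 0.0
slide mm [-540.3  273.1  -16.3] rows>= 13.178475289185313 14.52340009317809
```

```bash
python3 -m handwheel '{"gripper":[-1,-1,-1,-1,-1,-1,-1,-1],"slide":[[-36,18,-1],[-36,18,-1],[-36,18,-1],[-36,18,-1],[-36,18,-1],[-36,18,-1],[-36,18,-1],[-36,18,-1]],"yaw":[0,0,0,0,0,0,0,0]}' >/dev/null; python3 -m handwheel '{"gripper":[-1,-1,-1,-1,-1,-1,-1,-1],"slide":[[-36,18,-1],[-36,18,-1],[-36,18,-1],[-36,18,-1],[-36,18,-1],[-36,18,-1],[-36,18,-1],[0,0,0]],"yaw":[0,0,0,0,0,0,0,0]}' >/dev/null;python3 - <<'E'
from h import *
to([.628,-.097,.1])
E
```

```text
t 20.45 p [ 0.6313 -0.0969  0.2398] rpy [-179.13  -23.6   109.7 ] lean 23.6 toward 111.9; xdir 109.7 q [-16.8  34.7  45.8 116.3  18.2  50.9] F [-0.4 -0.5 -3.1] op 0.0002 gf 0.0
slide mm [-55.1  -1.2 128.5] rows>= 3.1341293915784756 3.3526040376243214
```

```bash
cat >> h.py <<'E'
FO=np.array([.5797,.0343]);FA=np.radians(110.2)
FR=np.array([[np.cos(FA),-np.sin(FA),0],[np.sin(FA),np.cos(FA),0],[0,0,1]])
def fx(P): # fixture mm -> world
    return FR@(np.array(P)/1e3)+np.r_[FO,0]
def inf():
    p,R,o=st();print('TCP in fixture mm',np.round(FR.T@(p-np.r_[FO,0])*1e3,1))
E
python3 -m handwheel '{"gripper":[-1,-1,-1,-1,-1,-1],"slide":[[-14,0,32],[-14,0,32],[-14,0,32],[-14,0,32],[-14,0,32],[0,0,0]],"yaw":[0,0,0,0,0,0]}' >/dev/null;python3 - <<'E'
from h import *
inf();to(fx([-138,0,30]));to(fx([-116,0,30]))
E
```

```text
t 20.95 p [ 0.6241 -0.0933  0.0688] rpy [-179.22  -23.56  109.84] lean 23.6 toward 111.8; xdir 109.8 q [-16.6  30.9  21.3  95.5  18.3  50.9] F [-1.3  0.1 -1.5] op 0.0003 gf 0.0
TCP in fixture mm [-135.1    2.4   68.8]
t 20.95 p [ 0.6241 -0.0933  0.0688] rpy [-179.22  -23.56  109.84] lean 23.6 toward 111.8; xdir 109.8 q [-16.6  30.9  21.3  95.5  18.3  50.9] F [-1.3  0.1 -1.5] op 0.0003 gf 0.0
slide mm [-18.2   2.9  34.4] rows>= 0.8396234206153778 0.9358135982199058
t 20.95 p [ 0.6241 -0.0933  0.0688] rpy [-179.22  -23.56  109.84] lean 23.6 toward 111.8; xdir 109.8 q [-16.6  30.9  21.3  95.5  18.3  50.9] F [-1.3  0.1 -1.5] op 0.0003 gf 0.0
slide mm [ 2.   2.9 43.2] rows>= 1.0541046115163841 1.0398038397953404
```

```bash
python3 -m handwheel '{"gripper":[-1,-1,-1,-1],"slide":[[-9,2,17],[-9,1,17],[0,0,0],[0,0,0]],"yaw":[0,0,0,0]}' >/dev/null; python3 -c "
from h import *
inf()"; python3 -m handwheel '{"gripper":[-1,-1,-1,-1,-1],"slide":[[7,0,2.5],[7,0,2.5],[4,0,1.5],[4,0,1.5],[0,0,0]],"yaw":[0,0,0,0,0]}'; python3 -c "
from h import *
inf()"
```

```text
t 21.2833 p [ 0.631  -0.0963  0.0394] rpy [-179.71  -23.23  109.9 ] lean 23.2 toward 110.6; xdir 109.9 q [-16.7  31.9  19.6  92.3  18.3  50.9] F [0.2 0.3 0.1] op 0.0001 gf 0.0
TCP in fixture mm [-140.3   -3.    39.4]
time: 21.7
ee_pos: [0.6231, -0.0737, 0.0409]
tcp_rot: [-179.8, -23.2, 109.9]
wrist_force: [-1.1, -0.0, -0.5]
opening: 0.0002
grasp_force: 0.0
t 21.7 p [ 0.6231 -0.0737  0.0409] rpy [-179.78  -23.17  109.87] lean 23.2 toward 110.4; xdir 109.9 q [-15.1  29.6  16.5  90.9  18.7  52.7] F [-1.1 -0.  -0.5] op 0.0002 gf 0.0
TCP in fixture mm [-116.3   -3.4   40.9]
```

```bash
python3 -m handwheel '{"gripper":[-1,-1,-1,-1],"slide":[[-12,-2,0],[-4,-2,10],[0,0,3],[0,0,0]],"yaw":[0,0,0,0]}' >/dev/null; python3 -c "
from h import *
inf()"
```

```text
t 22.0333 p [ 0.6216 -0.0853  0.0197] rpy [-179.57  -23.29  109.68] lean 23.3 toward 110.8; xdir 109.7 q [-16.1  30.7  15.6  89.4  18.4  51.8] F [ 0.3  1.4 -0. ] op 0.0 gf 0.0
TCP in fixture mm [-126.7    2.    19.7]
```

```bash
python3 -m handwheel '{"gripper":[-1,-1,-1],"slide":[[4,1,-9],[6,1,2],[0,0,0]],"yaw":[0,0,0]}' >/dev/null; python3 -c "
from h import *
inf()"; python3 -m handwheel '{"gripper":[-1,-1,-1,-1],"slide":[[5,0,1.7],[5,0,1.7],[5,0,1.7],[5,0,1.7]],"yaw":[0,0,0,0]}'; python3 -c "
from h import *
inf()"
```

```text
t 22.2833 p [ 0.6229 -0.0776  0.0335] rpy [-179.83  -23.15  109.85] lean 23.2 toward 110.3; xdir 109.9 q [-15.4  29.8  16.   90.2  18.6  52.4] F [-0.1 -0.7 -0. ] op 0.0003 gf 0.0
TCP in fixture mm [-119.9   -1.9   33.5]
time: 22.62
ee_pos: [0.615, -0.058, 0.0338]
tcp_rot: [-179.7, -23.2, 109.8]
wrist_force: [0.1, -1.2, -0.6]
opening: 0.0001
grasp_force: 0.6
t 22.6167 p [ 0.615  -0.058   0.0338] rpy [-179.73  -23.18  109.8 ] lean 23.2 toward 110.5; xdir 109.8 q [-14.   28.   13.4  89.1  18.9  53.9] F [ 0.1 -1.2 -0.6] op 0.0001 gf 0.6
TCP in fixture mm [-98.8  -1.2  33.8]
```

```bash
python3 -m handwheel '{"gripper":[-1,-1,-1,-1,-1,-1],"slide":[[5.2,0,1.3],[5.2,0,1.3],[5.2,0,1.3],[5.2,0,1.3],[5.2,0,1.3],[5.2,0,1.3]],"yaw":[0,0,0,0,0,0]}'; python3 -c "
from h import *
inf()
c=camera('side');cv2.imwrite('pics/s6.png',cv2.resize(c['img'][180:250,200:280][:,:,::-1],(640,560),interpolation=cv2.INTER_CUBIC))"
```

```text
time: 23.12
ee_pos: [0.6042, -0.0282, 0.0389]
tcp_rot: [-179.7, -23.2, 109.8]
wrist_force: [1.0, -0.7, -0.5]
opening: -0.0001
grasp_force: 0.7
t 23.1167 p [ 0.6042 -0.0282  0.0389] rpy [-179.73  -23.19  109.79] lean 23.2 toward 110.5; xdir 109.8 q [-11.7  25.2  10.3  87.9  19.5  56.2] F [ 1.  -0.7 -0.5] op -0.0001 gf 0.7
TCP in fixture mm [-67.2  -1.4  38.9]
```

View pics/s6.png

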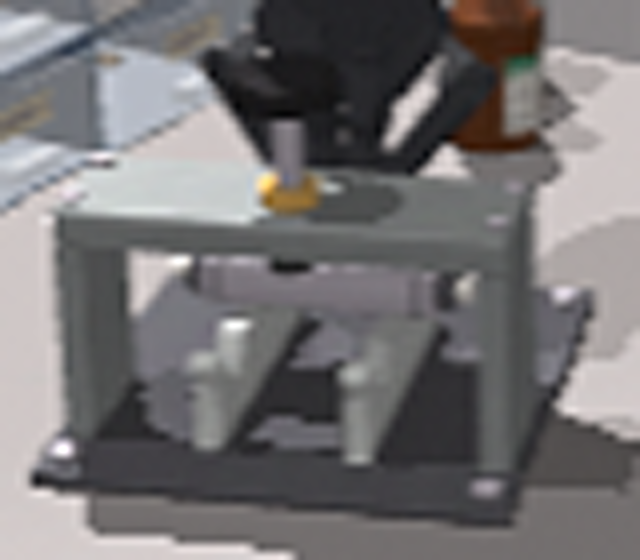

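```bash
python3 -m handwheel '{"gripper":[-1,-1,-1,-1,-1],"slide":[[5,0,1.6],[5,0,1.6],[5,0,1.6],[5,0,1.6],[5,0,1.6]],"yaw":[0,0,0,0,0]}'; python3 -c "
from h import *
inf()"
```

```text
time: 23.58
ee_pos: [0.5953, -0.0037, 0.0413]
tcp_rot: [-179.7, -23.2, 109.8]
wrist_force: [0.1, -0.9, 1.0]
opening: -0.0001
grasp_force: 0.7
t 23.5833 p [ 0.5953 -0.0037  0.0413] rpy [-179.72  -23.19  109.79] lean 23.2 toward 110.5; xdir 109.8 q [-9.7 23.   7.7 86.8 19.9 58.3] F [ 0.1 -0.9  1. ] op -0.0001 gf 0.7
TCP in fixture mm [-41.   -1.5  41.3]
```

```bash
for i in 1; do python3 -m handwheel '{"gripper":[-1,-1],"slide":[[4,0,1.3],[3,0,1]],"yaw":[0,0]}'; done; python3 -c "
from h import *
inf()";  python3 -m handwheel '{"gripper":[-1],"slide":[[2.5,0,0.8]],"yaw":[0]}';python3 -c "
from h import *
inf()"
```

```text
time: 23.75
ee_pos: [0.5927, 0.0034, 0.042]
tcp_rot: [-179.7, -23.2, 109.8]
wrist_force: [-0.5, 0.3, -0.2]
opening: -0.0
grasp_force: 0.0
t 23.75 p [0.5927 0.0034 0.042 ] rpy [-179.72  -23.2   109.8 ] lean 23.2 toward 110.5; xdir 109.8 q [-9.1 22.5  7.  86.6 20.  58.9] F [-0.5  0.3 -0.2] op -0.0 gf 0.0
TCP in fixture mm [-33.5  -1.6  42. ]
time: 23.83
ee_pos: [0.5918, 0.0058, 0.0422]
tcp_rot: [-179.7, -23.2, 109.8]
wrist_force: [-0.5, 0.4, -0.1]
opening: -0.0001
grasp_force: 0.0
t 23.8333 p [0.5918 0.0058 0.0422] rpy [-179.71  -23.22  109.8 ] lean 23.2 toward 110.5; xdir 109.8 q [-8.9 22.3  6.8 86.5 20.1 59.1] F [-0.5  0.4 -0.1] op -0.0001 gf 0.0
TCP in fixture mm [-30.9  -1.6  42.2]
```

```bash
python3 -m handwheel '{"gripper":[-1,-1,-1,-1,-1,-1,-1],"slide":[[-6,0,-2],[-20,0,-6],[-25,0,-9],[-25,0,-9],[-20,0,-8],[-10,0,-20],[-5,0,-25]],"yaw":[0,0,0,0,0,0,0]}'
python3 - <<'E'
from h import *
import pickle
inf()
c=camera('side');pickle.dump(c,open('c7.pkl','wb'))
d0=pickle.load(open('c0.pkl','rb'))['side']
g=lambda i:cv2.cvtColor(i,cv2.COLOR_RGB2GRAY).astype(int)
df=np.abs(g(c['img'])-g(d0['img']))
for P in([0,-62,43.7],[0,62,43.7],[0,0,43.7],[0,-45,43.7],[0,45,43.7],[0,0,56.2],[0,0,31.2],[-18,0,52]): print(P,np.round(proj(c,fx(P))[0],1))
np.set_printoptions(linewidth=250)
u=proj(c,[fx([0,-62,43.7]),fx([0,62,43.7])]);a=np.floor(u.min(0)).astype(int)-6;b=np.ceil(u.max(0)).astype(int)+7
print(a,b);print(df[a[1]:b[1],a[0]:b[0]])
E
```

```text
time: 24.42
ee_pos: [0.6367, -0.1216, 0.0687]
tcp_rot: [-179.5, -23.3, 109.6]
wrist_force: [-0.3, 1.2, 0.5]
opening: 0.0002
grasp_force: 0.0
t 24.4167 p [ 0.6367 -0.1216  0.0687] rpy [-179.5   -23.34  109.64] lean 23.3 toward 110.9; xdir 109.6 q [-18.5  33.8  25.5  97.   17.8  49.3] F [-0.3  1.2  0.5] op 0.0002 gf 0.0
TCP in fixture mm [-166.     0.3   68.7]
[0, -62, 43.7] [218.3 220.8]
[0, 62, 43.7] [256.5 223.7]
[0, 0, 43.7] [237.2 222.2]
[0, -45, 43.7] [223.5 221.2]
[0, 45, 43.7] [251.2 223.3]
[0, 0, 56.2] [237.1 218.6]
[0, 0, 31.2] [237.4 225.8]
[-18, 0, 52] [238.5 217.4]
[212 214] [264 231]
[[  4   3   2   3   5   8   8   7   8   6   4   6   4   4   5   5   7   5   4   5   8   0   1   8   5   4   6   5   5   5   7   7   5   6   6   7   6   9  36  83  94  98  27  12   4  16  16   7   4   3   2   3]
 [  2   5   2   2   7   9   8   7   6   5   5   6   5   5   5   5   4   3   4   9   4   0   5   7   4   4   5   6   7   9   8  10  10  10   8   9   9  12  76  96  91  91   0  23  41  44  38  20   0   5   5   3]
 [  3   4   2   3   6   9   8   8   7   6   7   4   6   5   5   6   5   6  
[... 2390 characters left out ...]
5  24   4  11  16  11   7  32  52  50  50  51  35   7   6   4   3]
 [  4   3   3   3   2   4   3   4   3   4   2   4   4   5   6   5   5   6   4   4   4   3   1   2   4   6   4   5   3   5   4   5   6   7   4   3   3   6   6   4   5  32  51  51  49  49  51  35   5   6   4   3]
 [  3   4   3   4   2   2   4   4   4   4   5   5   4   5   6   4   3   3   4   2   2   2   3   5   4   5   5   4   4   4   4   5   5   5   5   5   5   4   3   2   5  34  52  51  51  50  52  36   5   5   4   3]
 [  3   2   3   3   1   2   2   6   5   5   4   4   4   6   7   5   4   4   5   2   1   2   2   4   4   3   4   4   4   4   5   5   5   5   4   6   4   4   3   3   9  31  51  52  50  50  51  36   6   5   3   3]]
```

```bash
python3 -m handwheel '{"gripper":[-1,-1,-1,-1,-1],"slide":[[13,0,-33],[13,0,-33],[13,0,-33],[13,0,-33],[0,0,0]],"yaw":[0,0,0,0,0]}' >/dev/null; python3 -m handwheel '{"gripper":[-1,-1,-1,-1,-1,-1],"slide":[[27,0,11],[27,0,11],[27,0,11],[27,0,11],[27,0,11],[0,0,0]],"yaw":[0,0,0,0,0,0]}' >/dev/null; python3 -c "
from h import *
inf();to(fx([11,0,175]))"
```

```text
t 25.3833 p [0.5885 0.0171 0.2165] rpy [-179.78  -23.23  109.98] lean 23.2 toward 110.5; xdir 110.0 q [ -8.   20.5  23.9 104.9  20.3  59.9] F [ 0.5 -0.1  0.4] op 0.0002 gf 0.0
TCP in fixture mm [-19.2  -2.3 216.5]
t 25.3833 p [0.5885 0.0171 0.2165] rpy [-179.78  -23.23  109.98] lean 23.2 toward 110.5; xdir 110.0 q [ -8.   20.5  23.9 104.9  20.3  59.9] F [ 0.5 -0.1  0.4] op 0.0002 gf 0.0
slide mm [11.4 -2.2 50.1] rows>= 1.2216838637080616 1.2328563039406135
```

```bash
python3 -m handwheel '{"gripper":[-1,-1,-1,-1],"slide":[[6,-1,20],[6,-1,20],[0,0,8],[0,0,0]],"yaw":[0,0,0,0]}'; python3 -c "
from h import *
inf()"; python3 -m handwheel '{"gripper":[-1,-1,-1,-1],"slide":[[-1.6,0,3.7],[-1.6,0,3.7],[-1.6,0,3.7],[0,0,0]],"yaw":[0,0,0,0]}'; python3 -c "
from h import *
inf()"
```

```text
time: 25.72
ee_pos: [0.577, 0.041, 0.1745]
tcp_rot: [-179.6, -23.2, 109.8]
wrist_force: [0.8, -0.1, 0.2]
opening: -0.0003
grasp_force: 0.0
t 25.7167 p [0.577  0.041  0.1745] rpy [-179.58  -23.25  109.78] lean 23.3 toward 110.8; xdir 109.8 q [-5.9 17.7 15.7 98.9 20.6 62.2] F [ 0.8 -0.1  0.2] op -0.0003 gf 0.0
TCP in fixture mm [  7.2   0.2 174.5]
time: 26.05
ee_pos: [0.5779, 0.0401, 0.1633]
tcp_rot: [-179.7, -23.2, 109.7]
wrist_force: [-0.0, -0.6, 0.1]
opening: -0.0002
grasp_force: 0.0
t 26.05 p [0.5779 0.0401 0.1633] rpy [-179.69  -23.2   109.73] lean 23.2 toward 110.5; xdir 109.7 q [-6.  17.7 14.5 97.6 20.6 62.2] F [-0.  -0.6  0.1] op -0.0002 gf 0.0
TCP in fixture mm [  6.1  -0.3 163.3]
```

```bash
python3 -m handwheel '{"gripper":[-1,-1,-1,-1,-1],"slide":[[-1.5,0,3.7],[-1.5,0,3.7],[-1.5,0,3.7],[-1.5,0,3.7],[0,0,0]],"yaw":[0,0,0,0,0]}'; python3 -m handwheel '{"gripper":[-1,-1,-1],"slide":[[-1.2,0,2.8],[-0.8,0,1.9],[0,0,0]],"yaw":[0,0,0]}';python3 -c "
from h import *
inf()"
```

```text
time: 26.47
ee_pos: [0.578, 0.0405, 0.1483]
tcp_rot: [-179.8, -23.1, 109.8]
wrist_force: [1.5, -2.0, 3.8]
opening: -0.0
grasp_force: 1.3
time: 26.72
ee_pos: [0.578, 0.0405, 0.1435]
tcp_rot: [-179.8, -23.1, 109.8]
wrist_force: [0.8, -1.8, 3.6]
opening: -0.0002
grasp_force: 2.0
t 26.7167 p [0.578  0.0405 0.1435] rpy [-179.81  -23.13  109.79] lean 23.1 toward 110.3; xdir 109.8 q [-6.  17.6 12.2 95.3 20.6 62.2] F [ 0.8 -1.8  3.6] op -0.0002 gf 2.0
TCP in fixture mm [  6.4  -0.5 143.5]
```

Contact; keep pressing in small steps until the force rises.

```bash
for i in 1; do python3 -m handwheel '{"gripper":[-1,-1,-1],"slide":[[-0.6,0,1.4],[-0.6,0,1.4],[0,0,0]],"yaw":[0,0,0]}';python3 -m handwheel '{"gripper":[-1,-1,-1],"slide":[[-0.4,0,0.9],[-0.4,0,0.9],[0,0,0]],"yaw":[0,0,0]}'; done
```

```text
time: 26.97
ee_pos: [0.578, 0.0405, 0.1409]
tcp_rot: [-179.8, -23.1, 109.8]
wrist_force: [-0.9, -3.1, 6.0]
opening: -0.0
grasp_force: 2.9
time: 27.22
ee_pos: [0.5781, 0.0405, 0.1405]
tcp_rot: [-179.9, -23.1, 109.8]
wrist_force: [-2.6, -4.4, 16.2]
opening: 0.0002
grasp_force: 7.9
```

```bash
python3 -m handwheel '{"gripper":[-1,-1,-1],"slide":[[-0.6,0,1.4],[-0.4,0,0.9],[0,0,0]],"yaw":[0,0,0]}';python3 -m handwheel '{"gripper":[-1,-1,-1],"slide":[[-0.4,0,0.9],[-0.4,0,0.9],[0,0,0]],"yaw":[0,0,0]}'
```

```text
time: 27.47
ee_pos: [0.5782, 0.0406, 0.1401]
tcp_rot: [179.9, -23.1, 109.8]
wrist_force: [-5.0, -6.4, 29.3]
opening: 0.0003
grasp_force: 14.5
time: 27.72
ee_pos: [0.5783, 0.0406, 0.1398]
tcp_rot: [179.8, -23.1, 109.9]
wrist_force: [-7.9, -7.3, 38.3]
opening: -0.0001
grasp_force: 19.7
```

```bash
python3 -m handwheel '{"gripper":[-1,-1,-1,-1,-1,-1,-1],"slide":[[2,0,-5],[8,0,-20],[0,0,-40],[0,0,-40],[0,0,-40],[0,0,-20],[0,0,0]],"yaw":[0,0,0,0,0,0,0]}'
python3 - <<'E'
from h import *
import pickle
inf()
c=camera('side');d=pickle.load(open('c7.pkl','rb'))
g=lambda i:cv2.cvtColor(i,cv2.COLOR_RGB2GRAY).astype(int)
u=proj(c,[fx([0,0,160]),fx([0,0,146]),fx([0,0,138.2]),fx([0,0,124.2])]);print(np.round(u,1))
x=int(round(u[0,0]))
G0=g(pickle.load(open('c0.pkl','rb'))['side']['img']);G=g(c['img'])
print('rows 180..','before',G0[180:215,x],'now',G[180:215,x])
# column area stays?
a=np.abs(G-g(d['img']))[216:228,214:260];print('column region change mean/max',a.mean(),a.max(),np.argwhere(a>30)[:20].tolist())
# bystanders: whole-image change away from robot/fixture
b=np.abs(G-G0);b[:,330:]=0;b[170:260,190:300]=0;n,_,s,ce=cv2.connectedComponentsWithStats((b>35).astype(np.uint8));print([(s[i].tolist()) for i in range(1,n) if s[i,4]>8])
E
```

```text
time: 28.3
ee_pos: [0.5982, -0.0129, 0.2933]
tcp_rot: [179.9, -23.0, 109.8]
wrist_force: [-0.0, 0.9, -0.1]
opening: -0.0
grasp_force: 0.0
t 28.3 p [ 0.5982 -0.0129  0.2933] rpy [179.94 -23.02 109.83] lean 23.0 toward 109.7; xdir 109.8 q [-10.5  25.5  39.2 115.7  19.8  57.6] F [-0.   0.9 -0.1] op -0.0 gf 0.0
TCP in fixture mm [-50.7  -1.  293.3]
[[235.8 187.6]
 [236.  191.9]
 [236.1 194.3]
 [236.3 198.5]]
rows 180.. before [136 133 131 133 134 134 124  53  43  47  54  45  25  20  13 109 109 108
 109 110 109 109 110 102 110 112  91 106 116  93  89  90  71  20 105] now [142 139 136 140 138 138 137 135 115 198 203 206 174  65  44  49  54  65
  29  24  20  65 118 110 114 117  98  75 119  97  92  90  91 116 117]
column region change mean/max 13.115942028985508 114 [[0, 20], [0, 24], [0, 25], [0, 27], [0, 28], [0, 29], [0, 30], [0, 31], [0, 32], [0, 33], [0, 34], [0, 38], [0, 41], [0, 42], [0, 43], [0, 44], [0, 45], [1, 20], [1, 21], [1, 22]]
[[214, 0, 21, 16, 264], [249, 0, 81, 24, 877], [222, 25, 5, 9, 19], [325, 26, 5, 11, 21], [246, 32, 19, 28, 391], [280, 36, 40, 20, 190], [323, 38, 7, 40, 199], [233, 63, 11, 4, 33], [220, 68, 40, 73, 1516], [236, 134, 3, 7, 9], [315, 185, 11, 14, 55], [323, 196, 6, 8, 22], [316, 207, 7, 3, 15], [240, 260, 36, 19, 276], [251, 262, 64, 50, 1466]]
```

```bash
python3 -m handwheel '{"gripper":[-1,-1,-1,-1,-1,-1],"slide":[[-35,0,10],[-35,0,10],[-35,0,10],[0,0,20],[0,0,0],[0,0,0]],"yaw":[0,0,0,0,0,0]}'>/dev/null
python3 - <<'E'
from h import *
import pickle
inf()
c=camera('side');d=pickle.load(open('c7.pkl','rb'))
g=lambda i:cv2.cvtColor(i,cv2.COLOR_RGB2GRAY).astype(int)
G=g(c['img']);H=g(d['img']);np.set_printoptions(linewidth=250)
print(H[216:229,214:260:1][:,::2]);print(G[216:229,214:260][:,::2])
b=np.abs(G-H);b[:,330:]=0;n,_,s,ce=cv2.connectedComponentsWithStats((b>35).astype(np.uint8));print([(s[i].tolist()) for i in range(1,n) if s[i,4]>8 and s[i,1]>150])
t0=pickle.load(open('c0.pkl','rb'))['top']['img'];t=camera('top')['img'];b=np.abs(g(t)-g(t0));b=b[140:285,120:310]
n,_,s,ce=cv2.connectedComponentsWithStats((b>35).astype(np.uint8));print([((s[i][:2]+[120,140]).tolist(),s[i][2:].tolist()) for i in range(1,n) if s[i,4]>6])
E
```

```text
t 28.85 p [ 0.622  -0.083   0.2004] rpy [-179.54  -23.32  109.74] lean 23.3 toward 110.9; xdir 109.7 q [-15.9  30.1  34.7 109.1  18.5  51.9] F [ 0.4 -0.7  1.5] op -0.0 gf 0.0
TCP in fixture mm [-124.6    0.8  200.4]
[[ 75 158 207 121 121 121 120 118 136 255 206 107 120  98  70  70  69  58 255 142 106  62  66]
 [ 76 160 179 120 117 105 120 118 250 255 111 108 117  98  64  64  64 143 247 128 104  66  64]
 [ 76 162 142 101 109  92 103 103 150 196  97 103 116  45  54  64  63 138 173 118 111  67  66]
 [ 77 122 145  54 109 104 112 109 107 111 105 105 106 102  91  87  77 136 132 110 105  48  47]
 [ 78  93 139  54 112 110 118 118 116 115 115 113 113 112 111 110 107 102  99 107  91  47  46]
 [ 77  93 141  69 108 123 121 121 119 119 118 119 118 118 117 116 116  98 114  70  55  46  58]
 [ 77  93 129  69 105 122 121 121 123 121 123 122 121 121 119 119 120 101 109  50  65  53  67]
 [ 79  88 105  66 104 124 118 118 119 119 121 121 123 122 121 123 124 105 114  52 130  83  68]
 [ 78  87 120 108  98 160 167 114 118 119 119 118 120 118 118 117 120 104 111  51 144  88  67]
 [ 79  87 120 118 104 162 162
[... 1249 characters left out ...]
117 117 116 117 124 158 123 101 108  50 123 123 122]
 [ 79  84 121 110 108 133 130 108 111  97  84  99 112 109 140 174 126  97 114  52  84 115 122]
 [ 79  68 102  96  97 103 114 108 112  89  45 100 110 112 133 163 115 108 111  50  80 123 123]
 [ 81  48  77  98  97 130 123 109 110  73  42 100  99 101 105 118 109 110  90  45 103 125 124]]
[[228, 187, 15, 17, 201], [248, 202, 16, 8, 60], [233, 212, 6, 3, 9], [234, 214, 20, 6, 63], [252, 215, 8, 17, 70], [267, 215, 63, 52, 857], [236, 250, 82, 40, 927]]
[([282, 140], [28, 110, 837]), ([242, 184], [2, 4, 7]), ([243, 184], [21, 26, 313]), ([215, 206], [9, 8, 29]), ([199, 210], [67, 75, 2741]), ([291, 244], [8, 7, 42]), ([275, 253], [19, 32, 174])]
```

```bash
python3 -c "
from workcell import ticket
print(ticket.job_done())"
```

```text
the job is handed in; nothing more can be done
None
```

The job is handed in at about 29 s: the column was rolled up the rails into the vee and the clamp pressed onto it at about 38 N. I confirmed the seating and the clamp from pixel data, without a final viewed picture. The arm kept well away from the bottles and the vial, but changes in the last images around them, probably arm and shadow, mean I did not confirm their positions.

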